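# Prop open the seasoning chest with its snap-hook stay

### The job

Open the steel seasoning chest for refilling and prop its lid: lift the lid by its bow handle right back to its stop, easing it rather than letting it fall, then flip up the rod stay from the divider and press its snap hook onto the eye under the lid until the sprung gate has snapped shut behind the eye. Press firmly but do not bend the eye, and leave the jug, the jar and the can where they stand.

Things in the scene. Friction and masses are not known exactly. Their poses are not given: they have to be found in the camera images.
- chest: Fixed galvanised sheet-steel chest, 210 mm deep (x), 370 wide (y), 110 high, its front wall only 88, walls 4. Origin: centre of its underside; its x axis points from the front (handle side) to the hinge side, z up. A 6 mm divider, 49 high, runs front to back at y = 0; tins and a carton up to 80 mm high stand in the compartments, 92 mm or more from it.
- lid (a joint): Lid hinge angle, rad: 0 shut, 1.22 open at its stop, where the lid still leans 20 degrees forward over the chest (so tools must come in tilted beneath it). The stiff hinge holds the lid (0.4 to 0.6 kg) only beyond about 1.1; lower down it may fall shut. Lifting takes about 4 N at the handle.
- lid_handle (a point): Middle of the bow handle's bar on the lid's front edge: round bar, 12 mm thick, 110 long, along the chest's y, in line with the lid sheet. Clear gap between bar and lid 32 mm, so fingers pass on both sides of the bar. It is 254 mm from the hinge axis and swings up and back about it to 349 mm high.
- lid_hinge (a point): A point on the lid's hinge axis: middle of the chest's rear top edge, 110 mm high; the axis runs along the chest's y. The lid sheet is 216 mm front to rear, 4 thick, 384 wide, with a 15 mm skirt at the sides, 27 at the front.
- eye (a point): Middle of the bar of the rigid eye under the lid: a staple of 8 mm round steel, 42 wide over all; its bar runs along the chest's y, 36 mm below the lid sheet and 52 mm from the hinge axis along it. With the lid at its stop the bar is 85 mm above the stay's pivot and 3 mm behind it.
- stay (a joint): Angle of the rod stay about its pivot, rad: 0 folded forward along the divider, growing as it flips up and back; 1.57 upright. A stiff pivot keeps it where it is left. With the lid at its stop the gate meets the eye at about 1.3; at about 1.6 the eye has passed the gate and meets the hook's back.
- stay_pivot (a point): Pivot of the stay, in a clevis on the divider, 61 mm above the table; axis along the chest's y. The stay is of 8 mm round bar, 118 mm long from here to its tip: a straight rod of 75 mm, then a closed oval snap hook, 45 mm long and 37 wide, whose gate side faces up when folded and faces the lid when upright.
- hook_end (a point): Point on the round bar (8 mm) of the hook's far end, 111 mm from the pivot along the rod and 12 mm to the gate side: a place to pinch the stay across (along the chest's y) to flip it up. Folded it is 73 mm above the table and 40 mm behind the chest's front wall.
- hook_back (a point): Point on the hook's straight back (8 mm round bar), 97 mm from the pivot along the rod, 6 mm off the rod's line away from the gate. Pushing here, with the stay raised, drives the gate onto the eye; it takes up to about 10 N until the gate snaps. Stop short of that and the spring pushes the hook off again.
- hook_seat (a point): Middle of the room for the eye's bar inside the hook, 85 mm from the pivot along the rod and 3 mm to the gate side. Clipped, the eye is within 13 mm of here and the gate is shut; when the gate first touches the eye from outside the distance is over 20 mm.
- gate (a joint): Angle of the hook's sprung gate, rad: 0 shut, growing as it is pressed into the hook, at most 1.1. The gate is a 5 mm bar, 24 long, hinged at the hook's far end, its free end closing towards the rod. The eye presses it in to about 0.7, then it snaps back to 0 behind the eye.
- jug_mid (a point): Bystander: dark sauce jug with a cap, 96 mm across, 190 high, beside the chest; this is its centre, half-way up. Leave it.
- jar_mid (a point): Bystander: glass jar, 80 mm across, 130 high, beside the chest; this is its centre, half-way up. Leave it.
- can_mid (a point): Bystander: steel can with a paper band, 100 mm across, 115 high, beside the chest; this is its centre, half-way up. Leave it.

How it is judged:
By the outcome, as a careful person would: the job done as asked, in the order asked, and still so for the second after the job is handed in, with the robot touching nothing.
It also fails if it takes over 72 s, if anything falls off the work surface, if the arm or the gripper's body presses on something with over 40 N, if the wrist force passes 120 N, or if a joint passes its speed limit or range.

### The arm

A 6-joint arm with a two-finger parallel gripper is mounted at the origin on the work surface. World frame = base frame: x ahead of the robot, y to its left, z up, the work surface at z = 0. Lengths are in m, angles in degrees, forces in N, time in s.
With the tool pointing down it reaches from about 0.25 to 0.725 m from the base axis. Payload 9.7 kg.
Tool frame: the origin (TCP) lies where the fingers leave the gripper's body, on its centre line; the fingertips stand 73 mm ahead of it and the grasp point (between the pads) lies 54 mm ahead of it; y points along the fingers, x is the direction in which the jaws open and shut, and the axes are right-handed (so a half turn about y gives the same grasp; the last joint's range is limited). The gripper opens to 85 mm and grips with 20 to 120 N. Pads are 22 mm wide; open, the fingers measure 114 mm over their backs; the gripper's body (76 mm by 85 mm) begins 54 mm behind the grasp point. The pads swing forward as they close: fully open they stand 13 mm farther back than shut.
Start: joints at [-65.374, 4.979, 10.078, 95.1, 0, 90], TCP at [0.229, -0.5, 0.304] pointing down, gripper open.
Joint ranges: [-179.16, 179.16], [-48.56, 103.87], [-65.8, 70.77], [-126.05, 130.52], [-82.76, 87.17], [-180, 180]. Speed limits (degrees/s): [127.2, 127.2, 147.25, 180, 180, 180].

### API

Orientations are given as [roll, pitch, yaw] about the fixed x, y, z axes, in that order (R = Rz(yaw) Ry(pitch) Rx(roll)).
In Python, from workcell import sensors, imaging, bot, models gives the robot as it stands.
- The arm moves only by the tool arm_command, never from a script. Its argument "rows" is one flat list of numbers, 7 for each row, row after row: the shift along the tool's x, y, z in cm, then the turn, a rotation vector about the tool's x, y, z in degrees, then the gripper's target within -1 to 1 (fully open at 1, half-way at 0, shut at -1). A call has 1 to 12 rows; each row is the pose to reach, as a shift and turn from the pose commanded when the call began, along the tool's axes at that moment; what a row does not reach only later rows make up. A row lasts 1/12 s, in which the tool goes at most 41.7 mm and 7.16 degrees, less where a joint would pass 70% of its speed; a pose out of reach is approached as far as the arm can. A call with a gripper value outside its range is refused whole. The fingers move at their own pace and stop on an object; "force" is the grip in N (left out, the last holds). Time passes only in rows, so rows that repeat a pose let the fingers close. It gives the time, the measured TCP pose, the force and the opening at its end, in the units of the state.
- sensors.get_obs(): the state, without advancing time (a new reading comes with each control period).
- imaging.camera(name): name is "scene" or "side" or "wrist"; returns a dict with "pixels" (384x512x3 uint8, blue, green, red), "z_map" (384x512 float32, m along the optical axis (not along the pixel's ray), 0 where there is no reading), "camera_matrix" (3x3 intrinsics, pixels), "world_from_camera" (4x4, takes a point from camera to world coordinates). Camera axes: x right, y up, looking along -z (the intrinsics and any distortion apply to the point x, -y, -z); pixel columns grow to the right and rows downward; lengths in m; the calibration is good to about 2 mm. A picture is of the moment at which its call begins.
- bot.job_done(): hands the job in, once; it reports no verdict.
Trained networks look in the newest picture that a camera, given by its name, has taken for a name from the list of things; names that differ only in an ending like _2 or _b are one class to them, and where a whole thing is asked for, a point or a joint stands for the part that bears it (a point fixed in the world has none). Each returns a list of dicts, best first, with "conf" (0 to 1); they miss things now and then, are a little off and sometimes report something else, mostly with a low value. They report only what shows in the picture. A call takes as long as a camera call.
- models.search_frame(thing, camera): "extent" ([centre column, centre row, width, height] in pixels, round what is visible of it).
- models.spot_point(thing, camera): "location" ([column, row] in pixels: a listed point, or the origin of a listed thing).
The state is a dict: "time": time; "q": joint angles; "qd": joint speeds; "joint_efforts": joint torques, N m; "ee_pos": TCP position; "tcp_rot": TCP orientation; "wrist_force": force on the tool from outside, world axes, zero at the start; "torque": the same for the moment, N m; "opening": finger opening in m.
Only numpy, scipy, OpenCV 4.12 (cv2) and the standard library are available. Lean on these libraries where they do the work, as an engineer would, in place of code of your own. Each camera call takes 0.05 s, during which the arm holds its last target.

## Working session

There is one attempt and no reset: what is moved stays moved. The work goes in short steps, Python scripts to look and compute and a tool call to move; the robot and the scene stay as the last step left them, time stands still between calls to the robot, and variables do not carry over. Pictures are saved under pics/ and viewed, and the job is handed in when it is done.

Besides the shell and the picture viewer there is one more tool, called after "Call:" by a JSON object that holds its "fn" and its "kwargs", one argument or row to a line. arm_command: Moves the arm, as the interface text tells. Its arguments: {"type":"object","properties":{"rows":{"type":"array","items":{"type":"number"}},"force":{"type":"number"}},"required":["rows"]}

```bash
ls; mkdir -p pics; cat > h.py <<'E'
import numpy as np, cv2
from scipy.spatial.transform import Rotation as R
from workcell import sensors, imaging, bot, models
def snap(name,fn):
    c=imaging.camera(name); cv2.imwrite('pics/'+fn,c['pixels']); return c
def to_world(c,u,v,z=None):
    K=c['camera_matrix'];T=c['world_from_camera']
    if z is None:
        zz=c['z_map'][int(round(v))-2:int(round(v))+3,int(round(u))-2:int(round(u))+3]; zz=zz[zz>0]; z=np.median(zz)
    x=(u-K[0,2])/K[0,0]*z; y=(v-K[1,2])/K[1,1]*z
    return (T@np.array([x,-y,-z,1]))[:3]
def ray(c,u,v):
    o=c['world_from_camera'][:3,3]; p=to_world(c,u,v,1.0); d=p-o; return o,d/np.linalg.norm(d)
def proj(c,p):
    q=np.linalg.inv(c['world_from_camera'])@np.append(p,1); K=c['camera_matrix']
    return np.array([K[0,0]*q[0]/-q[2]+K[0,2],K[1,1]*-q[1]/-q[2]+K[1,2]])
E
python3 - <<'E'
from h import *
np.set_printoptions(precision=4,suppress=True)
print(sensors.get_obs())
for n in ['scene','side','wrist']:
    c=snap(n,n+'0.png')
    print(n,c['world_from_camera'],c['camera_matrix'])
    for t in ['chest','lid_handle','lid_hinge','eye','stay_pivot','hook_end','jug_mid','jar_mid','can_mid']:
        r=models.spot_point(t,n)
        for d in r[:2]:
            u,v=d['location']
            try: w=to_world(c,u,v)
            except Exception as e: w=None
            print(t,d['conf'],d['location'],w)
E
```

```text
pics
{'time': 0.0, 'q': array([-65.3747,   5.0108,  10.0342,  95.1005,   0.0018,  89.9982]), 'qd': array([ 0.0722,  0.1462, -0.0988, -0.1083, -0.0471,  0.0168]), 'joint_efforts': array([  0.0022, -52.0388,  46.4807,   0.0164,   0.    ,  -0.    ]), 'ee_pos': array([ 0.2291, -0.4998,  0.3032]), 'tcp_rot': array([-89.9982,   0.0771, -65.3729]), 'wrist_force': array([ 0.7873, -0.3581, -0.1214]), 'torque': array([ 0.0204, -0.0098,  0.0051]), 'opening': 0.08511044810458804}
scene [[-0.305  -0.7806  0.5455  1.2186]
 [ 0.9522 -0.241   0.1875  0.2396]
 [-0.0149  0.5767  0.8169  1.076 ]
 [ 0.      0.      0.      1.    ]] [[489.9812   0.     259.511 ]
 [  0.     489.9812 183.1876]
 [  0.       0.       1.    ]]
chest 0.78 [241.3, 205.7] [ 0.6503 -0.002   0.1147]
lid_handle 0.6 [266.2, 139.8] [ 0.4405 -0.0067  0.1127]
lid_hinge 0.97 [220.8, 219.5] [ 0.6881 -0.0407  0.0936]
eye 0.84 [234.5, 208.8] [ 0.6628 -0.0144  0.1144]
jug_mid 0.68 [358.7, 208.1] [0.5942 0.2588 0.1417]
jar_mid 0.56 [165.5, 117.7] [ 0.441  -0.2896  0.1069]
can_mid 0.71 [146.0, 157.5] [ 0.5799 -0.2815  0.1061]
side [[-0.8308  0.2822 -0.4798 -0.0246]
 [-0.5563 -0.3908  0.7334  0.892 ]
 [ 0.0195  0.8762  0.4816  0.6744]
 [ 0.      0.      0.      1.    ]] [[482.3588   0.     258.5399]
 [  0.     482.3588 194.5271]
 [  0.       0.       1.    ]]
chest 0.87 [255.3, 216.3] [0.4917 0.1142 0.1049]
lid_handle 0.62 [306.2, 204.7] [ 0.4688 -0.0906  0.0469]
lid_hinge 0.9 [230.5, 168.1] [ 0.6789 -0.0431  0.1117]
eye 0.81 [241.5, 187.9] [0.5877 0.0338 0.1132]
jug_mid 0.97 [192.3, 241.3] [0.5268 0.2894 0.1203]
jar_mid 0.89 [356.5, 170.0] [ 0.4156 -0.2796  0.0886]
can_mid 0.75 [319.0, 166.7] [ 0.4881 -0.188   0.1137]
wrist [[ 0.4171  0.8756  0.2436  0.2919]
 [-0.9088  0.4015  0.113  -0.4713]
 [ 0.0011 -0.2685  0.9633  0.3738]
 [ 0.      0.      0.      1.    ]] [[289.8952   0.     248.6791]
 [  0.     289.8952 189.1774]
 [  0.       0.       1.    ]]
```

View pictures.

View pics/scene0.png

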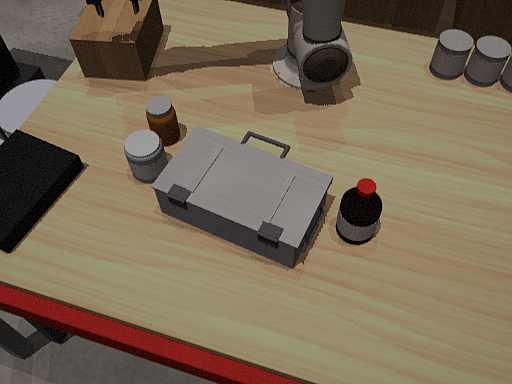

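View pics/side0.png

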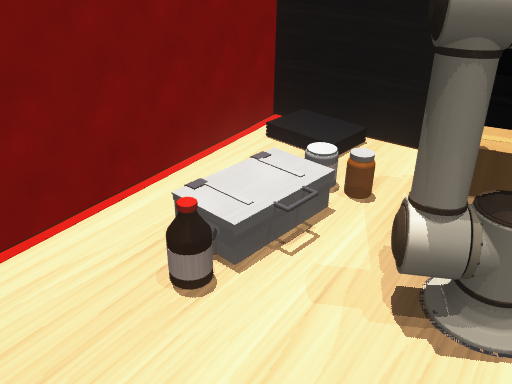

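View pics/wrist0.png

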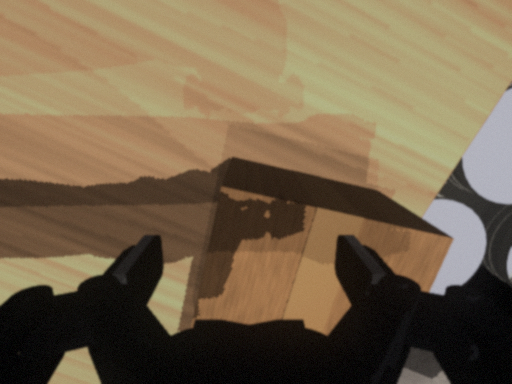

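```bash
cat >> h.py <<'E'
def cloud(c):
    K=c['camera_matrix'];T=c['world_from_camera'];z=c['z_map'];H,W=z.shape
    u,v=np.meshgrid(np.arange(W),np.arange(H))
    P=np.stack([(u-K[0,2])/K[0,0]*z,-(v-K[1,2])/K[1,1]*z,-z,np.ones_like(z)],-1)@T.T
    P=P[...,:3]; P[z<=0]=np.nan; return P
E
python3 - <<'E'
from h import *
np.set_printoptions(precision=4,suppress=True)
for n in ['scene','side']:
    c=imaging.camera(n); P=cloud(c)
    m=(P[...,2]>0.102)&(P[...,2]<0.125)&(abs(P[...,1])<0.3)&(P[...,0]>.3)&(P[...,0]<.85)
    m=cv2.morphologyEx(m.astype(np.uint8),cv2.MORPH_OPEN,np.ones((3,3)))
    k,l,s,_=cv2.connectedComponentsWithStats(m); i=1+np.argmax(s[1:,4]); print(s[1:,4])
    q=P[l==i]; q=q[~np.isnan(q).any(1)]
    print(n,len(q),np.median(q[:,2])); r=cv2.minAreaRect(q[:,:2].astype(np.float32)); print(r); print(cv2.boxPoints(r))
    print([ (proj(c,np.array([x,y,.114]))) for x,y in cv2.boxPoints(r)])
    # handle
    if n=='scene':
        for uv in [(244,139),(265,140),(287,152),(250,133),(283,147),(267,141)]: print(uv,to_world(c,*uv), [round(float(x),3) for x in to_world(c,*uv)])
    # bystanders
    for t in ['jug_mid','jar_mid','can_mid']:
        print(t,models.search_frame(t,n)[:1])
E
```

```text
[   91 12384   374     9   252]
scene 12384 0.11383097406272558
((0.5650693774223328, -0.021233677864074707), (0.3858852684497833, 0.26799261569976807), 81.91120147705078)
[[ 0.4053 -0.1934]
 [ 0.6706 -0.2311]
 [ 0.7249  0.1509]
 [ 0.4596  0.1886]]
[array([203.483 , 114.1835]), array([148.1023, 188.8059]), array([296.324, 250.813]), array([339.4702, 162.8838])]
(244, 139) [ 0.4558 -0.0617  0.1142] [0.456, -0.062, 0.114]
(265, 140) [ 0.4421 -0.0094  0.1128] [0.442, -0.009, 0.113]
(287, 152) [0.4623 0.055  0.1113] [0.462, 0.055, 0.111]
(250, 133) [ 0.4321 -0.0533  0.1143] [0.432, -0.053, 0.114]
(283, 147) [0.4492 0.0407 0.1108] [0.449, 0.041, 0.111]
(267, 141) [ 0.4431 -0.0038  0.112 ] [0.443, -0.004, 0.112]
jug_mid [{'extent': [360.1, 212.2, 42.9, 66.7], 'conf': 0.62}]
jar_mid [{'extent': [164.8, 119.7, 31.7, 50.8], 'conf': 0.87}]
can_mid [{'extent': [145.6, 156.6, 45.3, 52.9], 'conf': 0.68}]
[ 212 6687  150    9  286]
side 6687 0.11302373147842837
((0.5621823668479919, -0.022650837898254395), (0.39162614941596985, 0.267834335565567), 81.20682525634766)
[[ 0.3999 -0.1957]
 [ 0.6646 -0.2366]
 [ 0.7245  0.1504]
 [ 0.4598  0.1913]]
[array([350.1749, 174.0998]), array([273.5281, 145.7157]), array([167.8143, 190.3437]), array([247.3684, 232.7505])]
jug_mid [{'extent': [188.8, 243.3, 47.2, 93.4], 'conf': 0.69}]
jar_mid [{'extent': [360.4, 173.1, 32.1, 48.7], 'conf': 0.86}]
can_mid [{'extent': [320.6, 163.6, 35.5, 46.5], 'conf': 0.73}]
```

```bash
cat >> h.py <<'E'
YAW=np.radians(-8.4)
A=np.array([np.cos(YAW),np.sin(YAW),0]); B=np.array([-np.sin(YAW),np.cos(YAW),0]); Z=np.array([0,0,1.])
H=np.array([.689,-.040,.110])
def ch(u,z,y=0): return np.array([H[0],H[1],0])-A*u+B*y+Z*z   # u mm-forward-from-hinge in m
def Rt(phi,jaw='plane'):
    f=np.radians(phi); y=np.cos(f)*A-np.sin(f)*Z
    x=np.sin(f)*A+np.cos(f)*Z if jaw=='plane' else jaw*B
    return np.stack([x,y,np.cross(x,y)],1)
def pose():
    o=sensors.get_obs(); return np.array(o['ee_pos']),R.from_euler('xyz',o['tcp_rot'],degrees=True).as_matrix(),o
def rel(Rg,pg,ahead=.054):
    p,R0,o=pose(); t=pg-Rg[:,1]*ahead
    d=R0.T@(t-p)*100; rv=R.from_matrix(R0.T@Rg).as_rotvec(degrees=True)
    print('shift cm',d.round(2),'rot',rv.round(1),'| tcp now',p.round(4),'target',t.round(4), 'F',o['wrist_force'].round(1),'open',round(o['opening'],4),'t',o['time'])
np.set_printoptions(precision=4,suppress=True)
E
python3 - <<'E'
from h import *
print(ch(.254,.112))
rel(Rt(90),ch(.254,.24))
E
```

```text
[ 0.4377 -0.0029  0.112 ]
shift cm [-36.5    0.99  39.67] rot [ -0. -57.  -0.] | tcp now [ 0.2292 -0.5     0.3039] target [ 0.4377 -0.0029  0.294 ] F [ 1.  -0.6 -0.3] open 0.0851 t 1.9
```

Call:
{"fn": "arm_command", "kwargs": {
  "rows": [-36.5,1,39.7,0,-57,0,-0.25,-36.5,1,39.7,0,-57,0,-0.25,-36.5,1,39.7,0,-57,0,-0.25,-36.5,1,39.7,0,-57,0,-0.25,-36.5,1,39.7,0,-57,0,-0.25,-36.5,1,39.7,0,-57,0,-0.25,-36.5,1,39.7,0,-57,0,-0.25,-36.5,1,39.7,0,-57,0,-0.25,-36.5,1,39.7,0,-57,0,-0.25,-36.5,1,39.7,0,-57,0,-0.25,-36.5,1,39.7,0,-57,0,-0.25,-36.5,1,39.7,0,-57,0,-0.25],
  "force": 30
}}

```text
time: 2.9
ee_pos: [0.4229, -0.0369, 0.2949]
tcp_rot: [-90.0, -0.1, -8.4]
wrist_force: [1.0, -1.0, 0.2]
opening: 0.0323
```

```bash
python3 - <<'E'
from h import *
rel(Rt(90),ch(.254,.24))
E
```

```text
shift cm [0.97 0.09 3.58] rot [-0.   0.   0.1] | tcp now [ 0.4229 -0.0369  0.2949] target [ 0.4377 -0.0029  0.294 ] F [ 1.  -1.   0.2] open 0.0323 t 2.9
```

Call:
{"fn": "arm_command", "kwargs": {
  "rows": [1,0,3.6,0,0,0,-0.28,1,0,3.6,0,0,0,-0.28,1,0,3.6,0,0,0,-0.28]
}}

```text
time: 3.15
ee_pos: [0.4382, -0.0032, 0.2944]
tcp_rot: [-90.0, 0.0, -8.1]
wrist_force: [-0.2, -0.2, 0.1]
opening: 0.0306
```

```bash
python3 - <<'E'
from h import *
rel(Rt(90),ch(.254,.112))
c=snap('wrist','wrist1.png'); print(proj(c,ch(.254,.112)), models.spot_point('lid_handle','wrist')[:2])
P=cloud(c)
m=(P[...,2]>.095)&(P[...,2]<.13)
cv2.imwrite('pics/w1m.png',m*255)
p,R0,o=pose(); print(proj(c,p+R0[:,1]*.073))
E
```

```text
shift cm [-0.04 12.84  0.02] rot [ 0.   0.3 -0. ] | tcp now [ 0.4382 -0.0032  0.2944] target [ 0.4377 -0.0029  0.166 ] F [-0.2 -0.2  0.1] open 0.0306 t 3.15
[247.1053 186.6441] [{'location': [246.1, 185.1], 'conf': 0.89}]
[246.644  243.8135][ WARN:0@2.373] global loadsave.cpp:1063 imwrite_ Unsupported depth image for selected encoder is fallbacked to CV_8U.
```

View pics/wrist1.png

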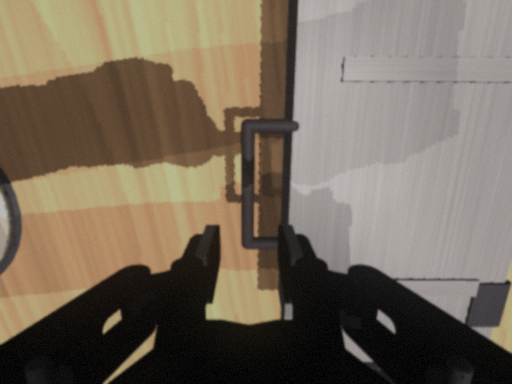

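The handle bar stands at column 247, rows 126–246, within a pixel of my estimate. Next I descend and grip it.

Call:
{"fn": "arm_command", "kwargs": {
  "rows": [0,4,0,0,0,0,-0.28,0,8,0,0,0,0,-0.28,0,10,0,0,0,0,-0.28,0,11.5,0,0,0,0,-0.28,0,12.6,0,0,0,0,-0.28,0,12.6,0,0,0,0,-0.28,0,12.6,0,0,0,0,-1,0,12.6,0,0,0,0,-1,0,12.6,0,0,0,0,-1,0,12.6,0,0,0,0,-1,0,12.6,0,0,0,0,-1],
  "force": 30
}}

```text
time: 4.17
ee_pos: [0.4367, -0.0053, 0.1696]
tcp_rot: [-90.0, 0.1, -8.4]
wrist_force: [-10.1, -1.6, 1.9]
opening: 0.0104
```

```bash
python3 - <<'E'
from h import *
p,R0,o=pose(); print(p,o['wrist_force'],o['opening'])
snap('wrist','wrist2.png')
g=p+R0[:,1]*.054; print(g)
# arc rows: bar around hinge; fix r from present
u=(H[:2]-g[:2])@A[:2]; print('u',u)
th0=np.arctan2(g[2]-.110,u); r=np.hypot(u,g[2]-.110); print(r,th0)
for k in range(0,25):
    th=th0+(1.24-0.0)*k/24
    q=np.array([H[0],H[1],0])-A*r*np.cos(th)+Z*(.110+r*np.sin(th))
    q+= (g-H)@B*B
    print(k,(R0.T@(q-g)*100).round(2))
E
```

```text
[ 0.4367 -0.0053  0.1696] [-10.0504  -1.6007   1.9451] 0.010382580730586403
[ 0.4366 -0.0053  0.1156]
u 0.2547569783617154
0.25481897954391525 0.022060121659137316
0 [ 0. -0.  0.]
1 [ 0.06 -1.32 -0.  ]
2 [ 0.19 -2.63 -0.  ]
3 [ 0.38 -3.93 -0.  ]
4 [ 0.65 -5.22 -0.  ]
5 [ 0.97 -6.49 -0.01]
6 [ 1.37 -7.75 -0.01]
7 [ 1.83 -8.98 -0.01]
8 [  2.35 -10.19  -0.01]
9 [  2.93 -11.37  -0.01]
10 [  3.58 -12.52  -0.01]
11 [  4.28 -13.63  -0.01]
12 [  5.04 -14.71  -0.01]
13 [  5.85 -15.74  -0.01]
14 [  6.71 -16.74  -0.01]
15 [  7.63 -17.68  -0.02]
16 [  8.59 -18.58  -0.02]
17 [  9.6  -19.43  -0.02]
18 [ 10.65 -20.22  -0.02]
19 [ 11.74 -20.96  -0.02]
20 [ 12.87 -21.64  -0.02]
21 [ 14.03 -22.26  -0.02]
22 [ 15.22 -22.82  -0.02]
23 [ 16.44 -23.32  -0.02]
24 [ 17.68 -23.75  -0.02]
```

View pics/wrist2.png

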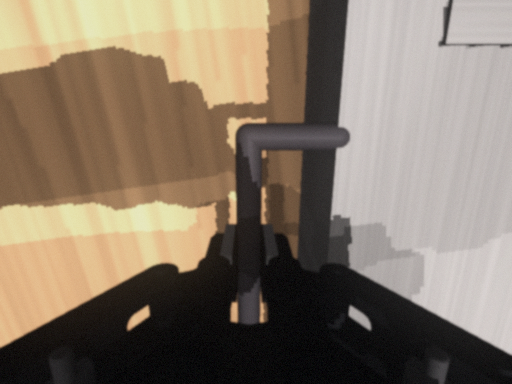

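Call:
{"fn": "arm_command", "kwargs": {
  "rows": [-0.1,-0.4,0,0,0,0,-1,-0.1,-1.0,0,0,0,0,-1,-0.05,-1.8,0,0,0,0,-1,0.1,-2.6,0,0,0,0,-1,0.2,-3.3,0,0,0,0,-1,0.3,-3.9,0,0,0,0,-1,0.4,-4.6,0,0,0,0,-1,0.55,-5.2,0,0,0,0,-1,0.7,-5.9,0,0,0,0,-1,0.9,-6.5,0,0,0,0,-1,1.1,-7.1,0,0,0,0,-1,1.3,-7.75,0,0,0,0,-1]
}}

```text
time: 5.22
ee_pos: [0.4484, -0.0069, 0.2468]
tcp_rot: [-90.1, 0.3, -8.4]
wrist_force: [-17.6, -4.0, 1.0]
opening: 0.01
```

```bash
cat >> h.py <<'E'
def arc(th_end,n,start=(0.4367,-0.0053,0.1156)):
    p,R0,o=pose(); g=p+R0[:,1]*.054
    u=(H-g)@A; th=np.arctan2(g[2]-.110,u); r=np.hypot(u,g[2]-.110); print('r',r,'th',th,'F',o['wrist_force'].round(1),'open',o['opening'],'t',o['time'],'rot',o['tcp_rot'])
    for k in range(1,n+1):
        t=th+(th_end-th)*k/n; q=np.array([H[0],H[1],0])-A*.254*np.cos(t)+Z*(.110+.254*np.sin(t))+((g-H)@B)*B
        print(k,round(t,3),(R0.T@(q-g)*100).round(2))
E
python3 -c "
from h import *
snap('side','side2.png'); arc(.8,12)"
```

```text
r 0.25689728206627915 th 0.33339858047041854 F [-20.6  -3.    3.9] open 0.010796608372101455 t 5.2667 rot [-90.0531   0.2625  -8.3827]
1 0.372 [ 0.61 -0.83 -0.  ]
2 0.411 [ 0.98 -1.75 -0.  ]
3 0.45 [ 1.39 -2.65 -0.  ]
4 0.489 [ 1.83 -3.53 -0.  ]
5 0.528 [ 2.31 -4.4  -0.  ]
6 0.567 [ 2.82 -5.24 -0.01]
7 0.606 [ 3.36 -6.07 -0.01]
8 0.644 [ 3.94 -6.87 -0.01]
9 0.683 [ 4.54 -7.65 -0.01]
10 0.722 [ 5.18 -8.41 -0.01]
11 0.761 [ 5.84 -9.14 -0.01]
12 0.8 [ 6.53 -9.84 -0.01]
```

View pics/side2.png

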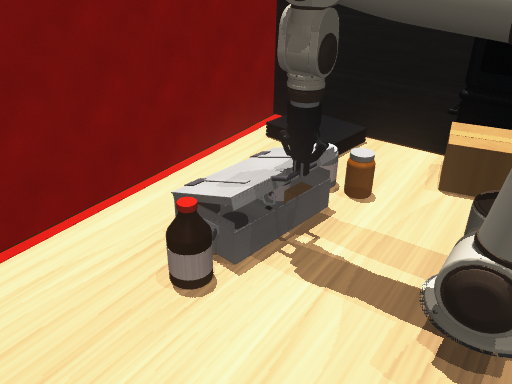

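Call:
{"fn": "arm_command", "kwargs": {
  "rows": [0.1,-0.9,0,0,0,0,-1,0.5,-1.85,0,0,0,0,-1,0.95,-2.75,0,0,0,0,-1,1.4,-3.65,0,0,0,0,-1,1.9,-4.55,0,0,0,0,-1,2.4,-5.4,0,0,0,0,-1,2.95,-6.2,0,0,0,0,-1,3.5,-7.05,0,0,0,0,-1,4.15,-7.8,0,0,0,0,-1,4.8,-8.6,0,0,0,0,-1,5.45,-9.3,0,0,0,0,-1,6.15,-10.05,0,0,0,0,-1]
}}

```text
time: 6.27
ee_pos: [0.508, -0.0158, 0.3507]
tcp_rot: [-90.0, 0.2, -8.4]
wrist_force: [-28.4, -0.6, 20.9]
opening: 0.0108
```

```bash
sed -i 's/A\*\.254/A*r/; s/\.254\*np.sin/r*np.sin/' h.py
python3 -c "
from h import *
arc(1.22,12)"
```

```text
r 0.2612577283398522 th 0.7958802210289531 F [-28.4  -0.6  20.9] open 0.01080718767678964 t 6.2667 rot [-90.0209   0.2051  -8.3805]
1 0.831 [ 0.67 -0.64 -0.  ]
2 0.867 [ 1.36 -1.25 -0.  ]
3 0.902 [ 2.07 -1.84 -0.  ]
4 0.937 [ 2.8 -2.4 -0. ]
5 0.973 [ 3.56 -2.94 -0.  ]
6 1.008 [ 4.33 -3.44 -0.  ]
7 1.043 [ 5.11 -3.93 -0.  ]
8 1.079 [ 5.92 -4.38 -0.  ]
9 1.114 [ 6.74 -4.8  -0.  ]
10 1.149 [ 7.57 -5.2  -0.  ]
11 1.185 [ 8.42 -5.57 -0.  ]
12 1.22 [ 9.28 -5.9  -0.01]
```

```bash
python3 -c "
import numpy as np
P=np.array([[.2548,.1156],[.2427,.1941],[.1828,.2967]])
M=np.c_[2*P,np.ones(3)]; s=np.linalg.solve(M,(P**2).sum(1)); print(s[:2],np.sqrt(s[2]+s[:2]@s[:2]))
from h import *
snap('side','side3.png'); snap('wrist','wrist3.png')
"
```

```text
[-0.01090231  0.11482716] 0.26570343463246626
```

View pics/side3.png

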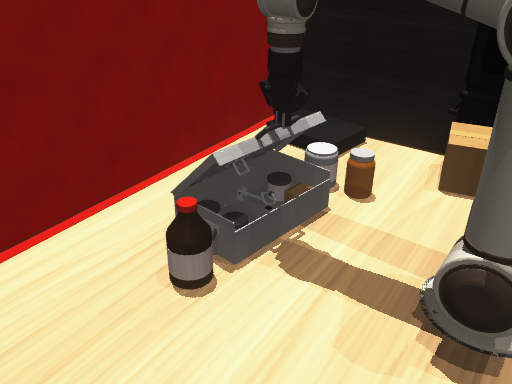

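View pics/wrist3.png

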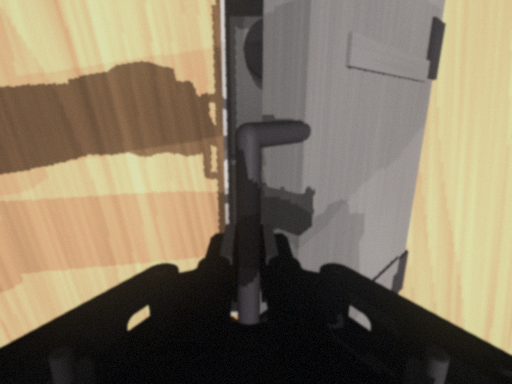

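Call:
{"fn": "arm_command", "kwargs": {
  "rows": [0.2,-0.9,0,0,0,0,-1,0.8,-1.6,0,0,0,0,-1,1.5,-2.25,0,0,0,0,-1,2.2,-2.85,0,0,0,0,-1,2.95,-3.4,0,0,0,0,-1,3.7,-3.95,0,0,0,0,-1,4.5,-4.45,0,0,0,0,-1]
}}

```text
time: 6.95
ee_pos: [0.5564, -0.0228, 0.392]
tcp_rot: [-90.1, -0.0, -8.4]
wrist_force: [-2.7, -4.7, -4.1]
opening: 0.0101
```

```bash
python3 -c "
from h import *
arc(1.25,8)"
```

```text
r 0.2642987941791783 th 1.0405554271347894 F [-2.7 -4.7 -4.1] open 0.010065245770825739 t 6.95 rot [-90.0515  -0.0177  -8.4012]
1 1.067 [ 0.6  -0.34 -0.  ]
2 1.093 [ 1.21 -0.67 -0.  ]
3 1.119 [ 1.83 -0.98 -0.  ]
4 1.145 [ 2.46 -1.27 -0.  ]
5 1.171 [ 3.09 -1.55 -0.  ]
6 1.198 [ 3.73 -1.81 -0.  ]
7 1.224 [ 4.38 -2.05 -0.  ]
8 1.25 [ 5.03 -2.28 -0.  ]
```

Call:
{"fn": "arm_command", "kwargs": {
  "rows": [0.6,-0.3,0,0,0,0,-1,1.2,-0.6,0,0,0,0,-1,1.8,-0.9,0,0,0,0,-1,2.4,-1.15,0,0,0,0,-1,3.0,-1.4,0,0,0,0,-1,3.6,-1.6,0,0,0,0,-1,4.1,-1.75,0,0,0,0,-1]
}}

```text
time: 7.53
ee_pos: [0.5959, -0.0287, 0.4118]
tcp_rot: [-90.0, -0.1, -8.4]
wrist_force: [-3.9, -3.8, 3.4]
opening: 0.0107
```

```bash
python3 -c "
from h import *
arc(1.25,3);snap('side','side4.png'); snap('wrist','wrist4.png')"
```

```text
r 0.26486380744302235 th 1.2095680745603226 F [-3.9 -3.8  3.4] open 0.010725495088444217 t 7.5333 rot [-90.0166  -0.1479  -8.4013]
1 1.223 [ 0.34 -0.12 -0.  ]
2 1.237 [ 0.67 -0.24 -0.  ]
3 1.25 [ 1.01 -0.36 -0.  ]
```

View pics/side4.png

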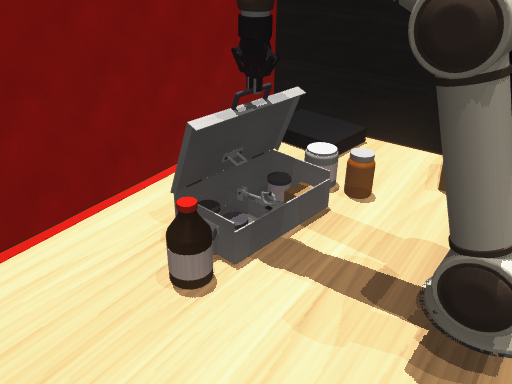

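View pics/wrist4.png

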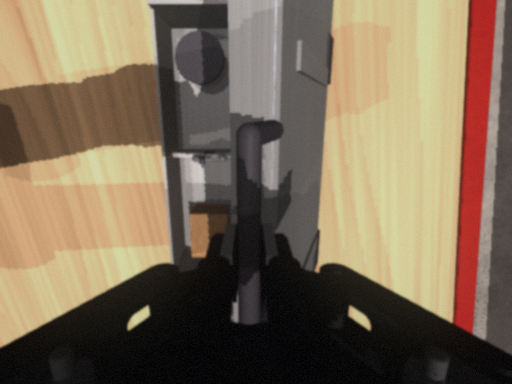

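Call:
{"fn": "arm_command", "kwargs": {
  "rows": [0.3,-0.1,0,0,0,0,-1,0.6,-0.2,0,0,0,0,-1]
}}

```text
time: 7.8
ee_pos: [0.6015, -0.0294, 0.4138]
tcp_rot: [-90.0, -0.2, -8.4]
wrist_force: [-19.6, -0.4, 7.4]
opening: 0.0103
```

Call:
{"fn": "arm_command", "kwargs": {
  "rows": [0.2,-0.05,0,0,0,0,-1,0.4,-0.1,0,0,0,0,-1,0.4,-0.1,0,0,0,0,-1]
}}

```text
time: 8.05
ee_pos: [0.6024, -0.0295, 0.4139]
tcp_rot: [-90.0, 0.4, -8.4]
wrist_force: [-30.0, -0.3, 5.2]
opening: 0.0107
```

The force rises to 30 N with no further motion, so the lid is at its stop. I'll take off the preload, release and retreat upwards.

Call:
{"fn": "arm_command", "kwargs": {
  "rows": [-0.4,0.05,0,0,0,0,-1,-0.4,0.05,0,0,0,0,-0.3,-0.4,0.05,0,0,0,0,-0.3,-0.4,0.05,0,0,0,0,-0.3,-0.4,0.05,0,0,0,0,-0.3,-0.4,-2,0,0,0,0,-0.3,-0.4,-5,0,0,0,0,-0.3,-0.4,-7,0,0,0,0,-0.3,-0.4,-7,0,0,0,0,-0.3]
}}

```text
time: 8.8
ee_pos: [0.6023, -0.029, 0.4858]
tcp_rot: [-90.0, -0.3, -8.4]
wrist_force: [0.2, -0.2, -0.5]
opening: 0.0299
```

```bash
python3 - <<'E'
from h import *
print(pose()[0],pose()[2]['q'],pose()[2]['wrist_force'])
cs={}
for n in ['side','scene']:
    c=snap(n,n+'5.png')
    for t,p in dict(lid_handle=ch(.087,.349),eye=ch(.0517,.1465),stay_pivot=ch(.0547,.061),hook_end=ch(.1657,.073)).items():
        r=models.spot_point(t,n)[:1]
        print(n,t,proj(c,p).round(1),r and (r[0]['location'],r[0]['conf'],to_world(c,*r[0]['location'])),p)
E
```

```text
[ 0.6023 -0.029   0.4858] [ -2.7634  24.9546  56.4187 121.1264   0.012   95.6053] [ 0.2289 -0.184  -0.4902]
side lid_handle [251.6  87.5] ([254.6, 91.0], 0.74, array([ 1.9876, -2.0969, -0.4059])) [ 0.6029 -0.0273  0.349 ]
side eye [240.6 161.5] ([240.8, 162.3], 0.84, array([ 0.637 , -0.0319,  0.1446])) [ 0.6379 -0.0324  0.1465]
side stay_pivot [241.4 190.9] ([244.9, 191.8], 0.83, array([ 0.6241, -0.0329,  0.0613])) [ 0.6349 -0.032   0.061 ]
side hook_end [273.  201.3] ([273.5, 196.9], 0.66, array([ 0.5248, -0.0168,  0.0853])) [ 0.5251 -0.0158  0.073 ]
scene lid_handle [231.8 120.3] ([231.7, 119.6], 0.8, array([ 0.6047, -0.0265,  0.3532])) [ 0.6029 -0.0273  0.349 ]
scene eye [229.9 190.6] ([230.4, 191.7], 0.61, array([ 0.6659, -0.0185,  0.1875])) [ 0.6379 -0.0324  0.1465]
scene stay_pivot [232.8 209.4] [] [ 0.6349 -0.032   0.061 ]
scene hook_end [252.9 173.5] [] [ 0.5251 -0.0158  0.073 ]
```

View pics/side5.png

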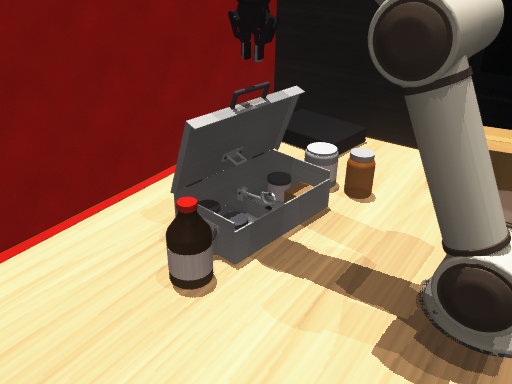

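```bash
python3 - <<'E'
from h import *
rel(Rt(50,1),ch(.26,.36))
im=cv2.imread('pics/side5.png')[130:250,160:350]; cv2.imwrite('pics/side5z.png',cv2.resize(im,None,fx=4,fy=4,interpolation=cv2.INTER_CUBIC))
E
```

```text
shift cm [-20.75   8.01   0.2 ] rot [-31.3 -86.  -31.3] | tcp now [ 0.6025 -0.0291  0.4813] target [0.3975 0.0031 0.4014] F [ 0.1  0.2 -0.1] open 0.0299 t 9.3
```

View pics/side5z.png

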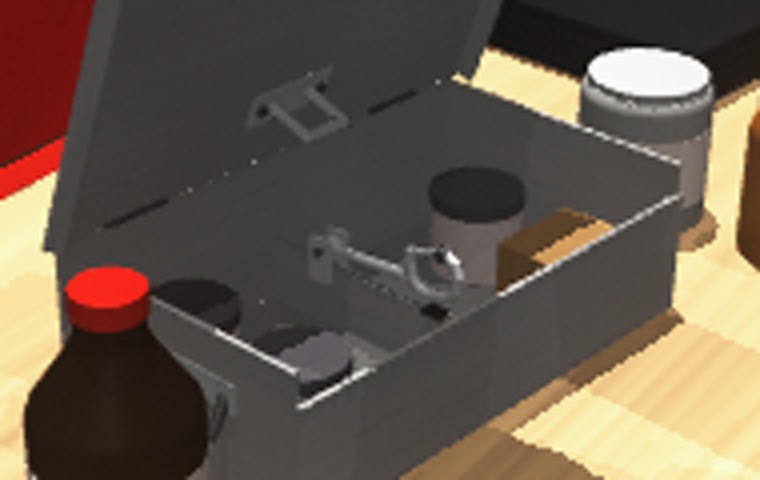

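Call:
{"fn": "arm_command", "kwargs": {
  "rows": [-4,0,0,0,0,0,-0.3,-8,0,0,0,0,0,-0.3,-12,1,0,-3,-7,-3,-0.2,-16,2,0,-5,-14,-5,0,-20,4,0,-8,-21,-8,0,-20.7,6,0.2,-10,-28,-10,0,-20.7,8,0.2,-13,-35,-13,0,-20.7,8,0.2,-15,-42,-15,0,-20.7,8,0.2,-18,-49,-18,0,-20.7,8,0.2,-21,-56,-21,0,-20.7,8,0.2,-23,-63,-23,0,-20.7,8,0.2,-25,-69,-25,0],
  "force": 25
}}

```text
time: 10.3
ee_pos: [0.3977, 0.0032, 0.4015]
tcp_rot: [-119.0, -6.9, 55.3]
wrist_force: [-0.7, -0.5, 0.8]
opening: 0.0426
```

```bash
python3 - <<'E'
from h import *
rel(Rt(50,1),ch(.245,.165)); print(pose()[2]['q'])
E
```

```text
shift cm [-1.71 17.66  8.27] rot [ -9.2 -25.5  -9.3] | tcp now [0.3977 0.0032 0.4015] target [0.4123 0.0009 0.2064] F [-0.7 -0.5  0.8] open 0.0426 t 10.3
[  8.2277 -34.2997 -14.6583  83.4633 -14.6694  41.2901]
```

Call:
{"fn": "arm_command", "kwargs": {
  "rows": [0,0,0,-3,-7,-3,0,-0.4,4,2,-5,-14,-5,0,-0.9,8,4,-7,-20,-7,0,-1.3,12,6,-9.2,-25.5,-9.3,0,-1.7,15,7,-9.2,-25.5,-9.3,0,-1.7,17.7,8.3,-9.2,-25.5,-9.3,0,-1.7,17.7,8.3,-9.2,-25.5,-9.3,0,-1.7,17.7,8.3,-9.2,-25.5,-9.3,0]
}}

```text
time: 10.97
ee_pos: [0.4241, 0.0029, 0.2064]
tcp_rot: [-129.1, 0.0, 81.1]
wrist_force: [0.6, 0.5, 1.1]
opening: 0.0428
```

```bash
python3 - <<'E'
from h import *
rel(Rt(50,1),ch(.245,.165)); print(pose()[2]['q'])
c=snap('wrist','wrist6.png'); print(proj(c,ch(.1657,.073)), models.spot_point('hook_end','wrist')[:2], models.spot_point('stay_pivot','wrist')[:2],proj(c,ch(.0547,.061)))
E
```

```text
shift cm [-0.38 -0.71  0.89] rot [-0.9 -0.4 -0.3] | tcp now [0.4241 0.0029 0.2064] target [0.4123 0.0009 0.2064] F [0.6 0.5 1.1] open 0.0428 t 10.9667
[  4.6237 -48.5246 -47.4038  52.7989  -8.4793  10.5367]
[244.844  185.0159] [] [{'location': [248.8, 234.6], 'conf': 0.92}] [246.6606 231.904 ]
```

View pics/wrist6.png

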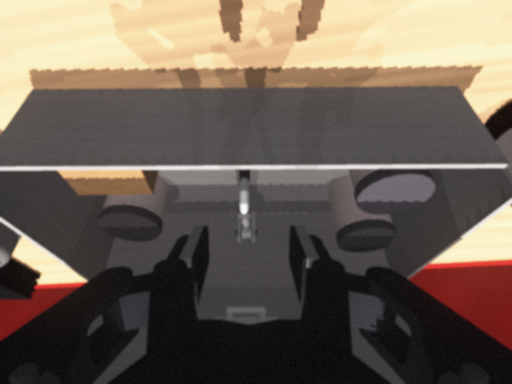

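```bash
python3 - <<'E'
from h import *
rel(Rt(50,1),ch(.1657,.072))
E
```

```text
shift cm [-0.38 11.79  1.09] rot [-0.5 -0.4 -0.2] | tcp now [0.4256 0.0031 0.2113] target [ 0.4907 -0.0107  0.1134] F [0.1 0.6 0.7] open 0.043 t 11.1167
```

Call:
{"fn": "arm_command", "kwargs": {
  "rows": [-0.2,2,0.3,0,0,0,0,-0.4,4,0.6,0,0,0,0,-0.4,6,0.6,0,0,0,0,-0.4,6,0.6,0,0,0,0]
}}

```text
time: 11.45
ee_pos: [0.4579, -0.0063, 0.1568]
tcp_rot: [-129.2, -0.0, 81.1]
wrist_force: [-0.6, -0.5, -0.2]
opening: 0.0429
```

```bash
python3 - <<'E'
from h import *
rel(Rt(50,1),ch(.1657,.072)); print(pose()[2]['q'])
c=snap('wrist','wrist7.png'); print(proj(c,ch(.1657,.073)))
E
```

```text
shift cm [0.07 5.46 0.18] rot [-0.8 -0.4 -0.3] | tcp now [ 0.4579 -0.0063  0.1568] target [ 0.4907 -0.0107  0.1134] F [-0.6 -0.5 -0.2] open 0.0429 t 11.45
[  2.5348 -42.4134 -50.3722  43.3921  -7.1799   8.8901]
[249.5781 214.9365]
```

View pics/wrist7.png

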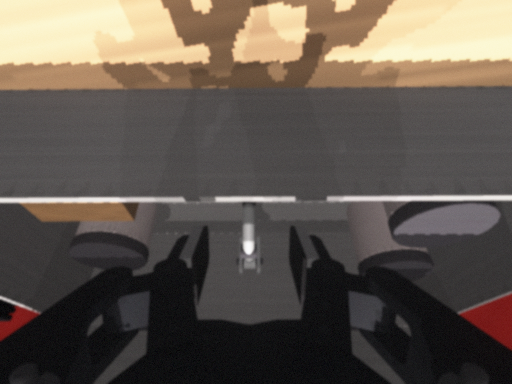

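Call:
{"fn": "arm_command", "kwargs": {
  "rows": [0.1,2,0.2,0,0,0,0,0.1,4,0.2,0,0,0,0,0.1,5.4,0.2,0,0,0,0,0.1,5.4,0.2,0,0,0,0]
}}

```text
time: 11.83
ee_pos: [0.4901, -0.0101, 0.1144]
tcp_rot: [-129.2, -0.0, 81.1]
wrist_force: [-1.4, 0.1, -0.4]
opening: 0.0428
```

```bash
python3 - <<'E'
from h import *
rel(Rt(50,1),ch(.1657,.072))
c=snap('wrist','wrist8.png'); c=snap('side','side8.png')
p,R0,o=pose(); print(proj(c,p+R0[:,1]*.054),proj(c,ch(.1657,.073)))
im=cv2.imread('pics/side8.png')[130:250,160:350]; cv2.imwrite('pics/side8z.png',cv2.resize(im,None,fx=4,fy=4,interpolation=cv2.INTER_CUBIC))
E
```

```text
shift cm [-0.05  0.13  0.01] rot [-0.8 -0.4 -0.3] | tcp now [ 0.4901 -0.0101  0.1144] target [ 0.4907 -0.0107  0.1134] F [-1.4  0.1 -0.4] open 0.0428 t 11.8333
[273.4442 201.1207] [273.036  201.2806]
```

View pics/wrist8.png

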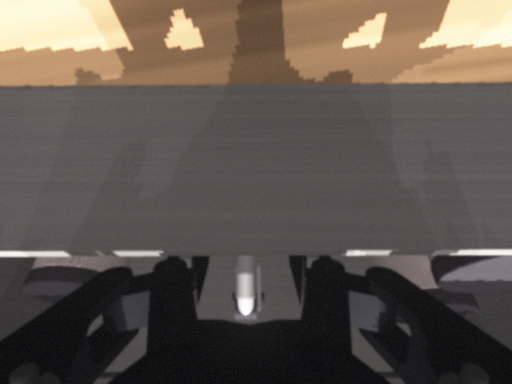

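View pics/side8z.png

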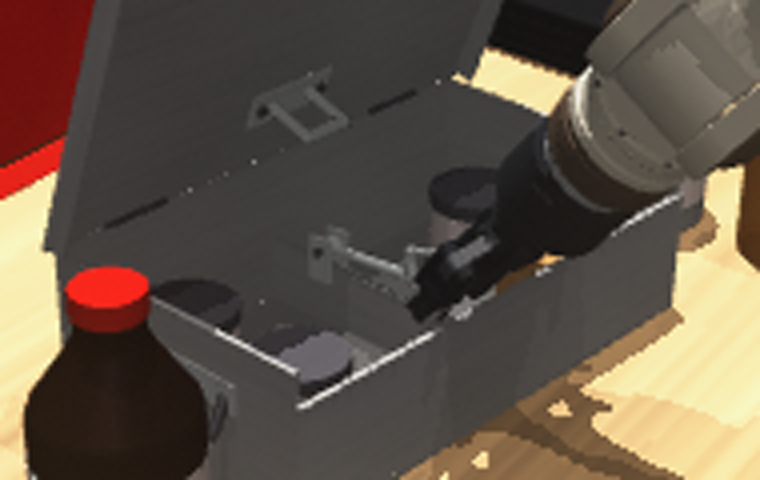

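Call:
{"fn": "arm_command", "kwargs": {
  "rows": [0,0,0,0,0,0,-1,0,0,0,0,0,0,-1,0,0,0,0,0,0,-1,0,0,0,0,0,0,-1,0,0,0,0,0,0,-1],
  "force": 30
}}

```text
time: 12.35
ee_pos: [0.4894, -0.0111, 0.115]
tcp_rot: [-129.3, 0.1, 81.0]
wrist_force: [-2.8, -7.6, 1.8]
opening: 0.0065
```

```bash
cat >> h.py <<'E'
def sarc(th_end,n,aheadoff=.054):
    p,R0,o=pose(); g=p+R0[:,1]*aheadoff; piv=ch(.0547,.061)
    d=g-piv; u=-d@A; z=d[2]; th=np.arctan2(z,u); r=np.hypot(u,z)
    print('r',r,'stay th',th-.1077,'yoff',d@B,'F',o['wrist_force'].round(1),'open',o['opening'],'t',o['time'],'q',o['q'])
    for k in range(1,n+1):
        t=th+(th_end+.1077-th)*k/n; e=piv-A*r*np.cos(t)+Z*r*np.sin(t)+(d@B)*B
        print(k,round(t-.1077,3),(R0.T@(e-g)*100).round(2))
E
python3 - <<'E'
from h import *
sarc(1.15,22)
E
```

```text
r 0.11342739783537088 stay th 0.0005101407638419819 yoff -0.0009601695154360533 F [-2.8 -7.6  1.8] open 0.00649590695260493 t 12.35 q [  1.6482 -35.1166 -51.5173  34.7805  -6.7967   8.2252]
1 0.053 [-0.   -0.4  -0.43]
2 0.105 [ 0.   -0.78 -0.89]
3 0.157 [ 0.   -1.14 -1.36]
4 0.21 [ 0.   -1.47 -1.85]
5 0.262 [ 0.   -1.78 -2.36]
6 0.314 [ 0.   -2.06 -2.88]
7 0.366 [ 0.01 -2.31 -3.42]
8 0.419 [ 0.01 -2.53 -3.97]
9 0.471 [ 0.01 -2.72 -4.53]
10 0.523 [ 0.01 -2.89 -5.1 ]
11 0.575 [ 0.02 -3.02 -5.68]
12 0.628 [ 0.02 -3.12 -6.26]
13 0.68 [ 0.02 -3.2  -6.85]
14 0.732 [ 0.03 -3.24 -7.44]
15 0.784 [ 0.03 -3.25 -8.03]
16 0.837 [ 0.04 -3.23 -8.62]
17 0.889 [ 0.04 -3.18 -9.21]
18 0.941 [ 0.05 -3.1  -9.8 ]
19 0.993 [  0.05  -2.99 -10.38]
20 1.046 [  0.06  -2.84 -10.96]
21 1.098 [  0.06  -2.67 -11.52]
22 1.15 [  0.07  -2.47 -12.08]
```

Call:
{"fn": "arm_command", "kwargs": {
  "rows": [-0.05,-0.4,-0.43,0,0,0,-1,-0.05,-0.8,-0.9,0,0,0,-1,-0.05,-1.15,-1.35,0,0,0,-1,-0.05,-1.5,-1.85,0,0,0,-1,-0.05,-1.8,-2.35,0,0,0,-1,-0.05,-2.05,-2.9,0,0,0,-1,-0.05,-2.3,-3.4,0,0,0,-1,-0.05,-2.5,-3.95,0,0,0,-1,-0.05,-2.7,-4.5,0,0,0,-1,-0.05,-2.9,-5.1,0,0,0,-1,-0.05,-3.0,-5.7,0,0,0,-1,-0.05,-3.1,-6.25,0,0,0,-1]
}}

```text
time: 13.35
ee_pos: [0.5175, -0.0155, 0.1777]
tcp_rot: [-129.2, 0.0, 81.1]
wrist_force: [-5.7, -3.8, -1.0]
opening: 0.0067
```

```bash
python3 - <<'E'
from h import *
sarc(1.15,11)
c=snap('side','side9.png')
im=cv2.imread('pics/side9.png')[110:250,160:350]; cv2.imwrite('pics/side9z.png',cv2.resize(im,None,fx=4,fy=4,interpolation=cv2.INTER_CUBIC))
E
```

```text
r 0.11288453119354892 stay th 0.6172907075074985 yoff -0.0011106874266295452 F [-5.7 -3.8 -1. ] open 0.006747604242887877 t 13.35 q [  0.811  -31.8506 -42.6666  40.4317  -6.155    7.5379]
1 0.666 [ 0.   -0.08 -0.54]
2 0.714 [ 0.01 -0.12 -1.09]
3 0.763 [ 0.01 -0.15 -1.63]
4 0.811 [ 0.01 -0.14 -2.18]
5 0.859 [ 0.02 -0.11 -2.72]
6 0.908 [ 0.02 -0.06 -3.27]
7 0.956 [ 0.02  0.03 -3.81]
8 1.005 [ 0.03  0.14 -4.34]
9 1.053 [ 0.03  0.27 -4.87]
10 1.102 [ 0.04  0.43 -5.4 ]
11 1.15 [ 0.04  0.62 -5.91]
```

View pics/side9z.png

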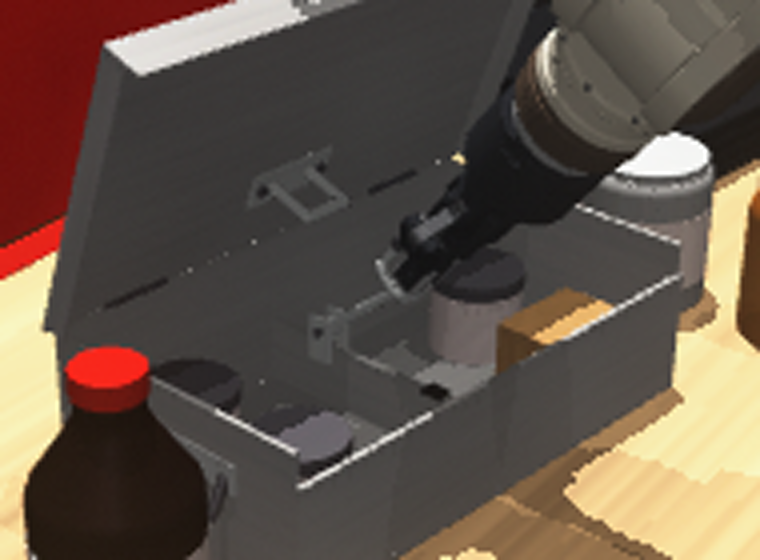

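The stay is coming up in the grip, at about 0.62 rad. Continuing.

Call:
{"fn": "arm_command", "kwargs": {
  "rows": [0,-0.08,-0.55,0,0,0,-1,0,-0.12,-1.1,0,0,0,-1,0,-0.15,-1.65,0,0,0,-1,0,-0.15,-2.2,0,0,0,-1,0,-0.1,-2.7,0,0,0,-1,0,-0.05,-3.25,0,0,0,-1,0,0.05,-3.8,0,0,0,-1,0,0.15,-4.35,0,0,0,-1,0,0.25,-4.85,0,0,0,-1,0,0.45,-5.4,0,0,0,-1,0,0.6,-5.9,0,0,0,-1,0,0.6,-5.9,0,0,0,-1]
}}

```text
time: 14.4
ee_pos: [0.5674, -0.0229, 0.2103]
tcp_rot: [-129.2, -0.0, 81.1]
wrist_force: [-0.7, -3.3, -2.9]
opening: 0.0066
```

```bash
python3 - <<'E'
from h import *
sarc(1.2,2)
c=snap('side','side10.png')
im=cv2.imread('pics/side10.png')[110:250,160:350]; cv2.imwrite('pics/side10z.png',cv2.resize(im,None,fx=4,fy=4,interpolation=cv2.INTER_CUBIC))
E
```

```text
r 0.11266261348866198 stay th 1.1572388071577178 yoff -0.001134972933957085 F [-0.7 -3.3 -2.9] open 0.006586115302961263 t 14.4 q [ -0.2872 -24.3121 -34.4458  40.9595  -5.4199   6.6757]
1 1.179 [ 0.    0.09 -0.22]
2 1.2 [ 0.    0.19 -0.44]
```

View pics/side10z.png

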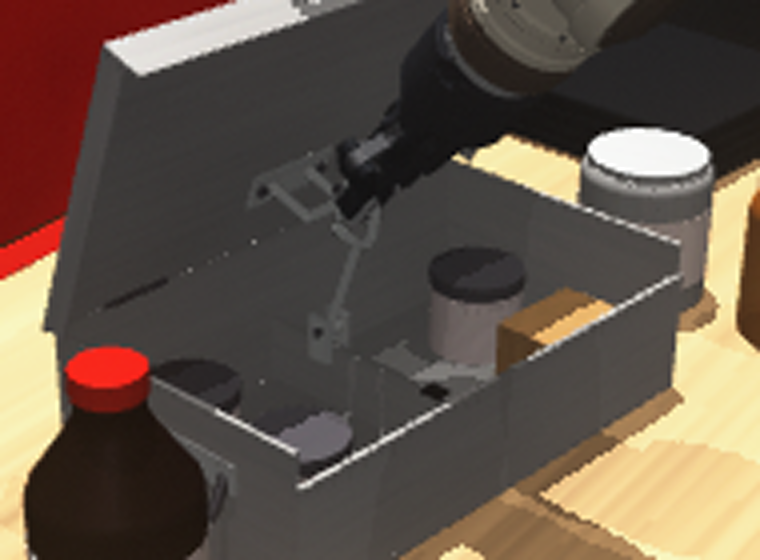

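Call:
{"fn": "arm_command", "kwargs": {
  "rows": [0,0,0,0,0,0,-0.3,0,0,0,0,0,0,-0.3,0,0,0,0,0,0,-0.3,0,0,0,0,0,0,-0.3,0,-2,0.2,0,0,0,-0.3,0,-4,0.5,0,0,0,-0.3,0,-7,1,0,0,0,-0.3,0,-7,1,0,0,0,-0.3]
}}

```text
time: 15.12
ee_pos: [0.5143, -0.0143, 0.2632]
tcp_rot: [-129.6, -0.1, 81.2]
wrist_force: [0.2, -0.3, 1.9]
opening: 0.0299
```

```bash
cat >> h.py <<'E'
def push(th,gap,phi=35,l=.097,edge=.011):
    s,c=np.sin(th),np.cos(th)
    u=.0547+l*c+.006*s+(.004+gap)*s; z=.061+l*s-.006*c-(.004+gap)*c
    Rg=Rt(phi,1); cp=ch(u,z); tip=cp+Rg[:,2]*edge
    print('th',th,'contact',u,z); rel(Rg,tip,.073)
E
python3 - <<'E'
from h import *
c=snap('side','side11.png'); 
for t in ['hook_end','hook_back','hook_seat']:
    print(t,models.spot_point(t,'side')[:1])
for th in [1.0,1.1,1.15,1.2]: print(th,proj(c,ch(.0547+.111*np.cos(th)-.012*np.sin(th),.061+.111*np.sin(th)+.012*np.cos(th))),proj(c,ch(.0547+.097*np.cos(th)+.006*np.sin(th),.061+.097*np.sin(th)-.006*np.cos(th))))
push(1.15,.03)
im=cv2.imread('pics/side11.png')[110:250,160:350]; cv2.imwrite('pics/side11z.png',cv2.resize(im,None,fx=4,fy=4,interpolation=cv2.INTER_CUBIC))
E
```

```text
hook_end [{'location': [249.9, 157.4], 'conf': 0.64}]
hook_back [{'location': [254.1, 168.2], 'conf': 0.5}]
hook_seat [{'location': [248.5, 161.5], 'conf': 0.67}]
1.0 [255.7858 162.5026] [257.857 171.129]
1.1 [252.8265 159.6822] [255.5248 168.2412]
1.15 [251.3069 158.401 ] [254.3046 166.8892]
1.2 [249.7668 157.2103] [253.0533 165.6036]
th 1.15 contact 0.13083383937618412 0.13319860456990423
shift cm [0.01 5.72 7.45] rot [-15.8  -0.3  -0.3] | tcp now [ 0.5155 -0.0146  0.2575] target [ 0.4942 -0.0112  0.1661] F [ 0.1 -0.5 -0.6] open 0.0299 t 15.3167
```

View pics/side11z.png

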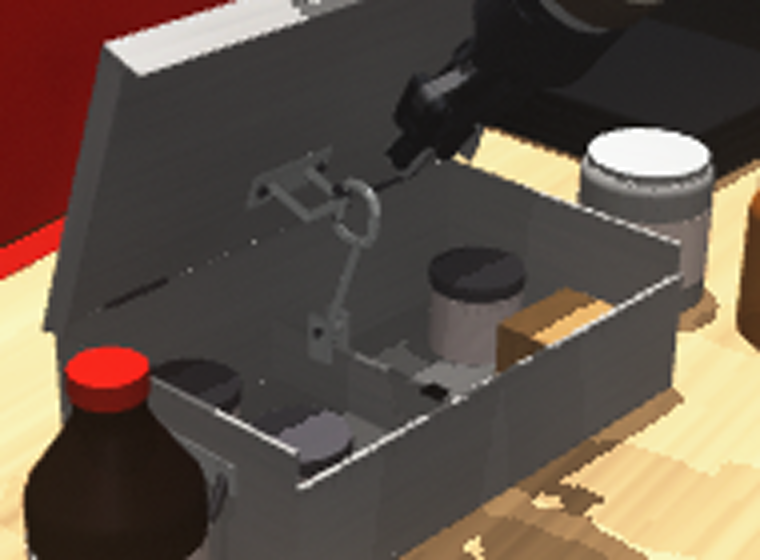

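Call:
{"fn": "arm_command", "kwargs": {
  "rows": [0,0,2,0,0,0,-1,0,0,4,-5,0,0,-1,0,1.5,6,-10,0,0,-1,0,3.5,7.4,-15.8,0,0,-1,0,5.7,7.4,-15.8,0,0,-1,0,5.7,7.4,-15.8,0,0,-1,0,5.7,7.4,-15.8,0,0,-1],
  "force": 60
}}

```text
time: 15.9
ee_pos: [0.494, -0.0116, 0.1657]
tcp_rot: [-144.8, 0.0, 81.1]
wrist_force: [-0.2, 1.0, 1.0]
opening: 0.0003
```

```bash
python3 - <<'E'
from h import *
for th,g in [(1.15,.03),(1.15,.003),(1.3,0),(1.45,0),(1.6,0)]: push(th,g)
print(pose()[2]['q'])
c=snap('side','side12.png'); c=snap('wrist','wrist12.png')
im=cv2.imread('pics/side12.png')[110:250,160:350]; cv2.imwrite('pics/side12z.png',cv2.resize(im,None,fx=4,fy=4,interpolation=cv2.INTER_CUBIC))
E
```

```text
th 1.15 contact 0.13083383937618412 0.13319860456990423
shift cm [ 0.03 -0.01 -0.03] rot [-0.2 -0.3 -0.4] | tcp now [ 0.494  -0.0116  0.1657] target [ 0.4942 -0.0112  0.1661] F [-0.2  1.   1. ] open 0.0003 t 15.9
th 1.15 contact 0.10618921298915004 0.1442277654737765
shift cm [ 0.05  1.37 -2.35] rot [-0.2 -0.3 -0.4] | tcp now [ 0.494  -0.0116  0.1657] target [ 0.5186 -0.0148  0.1771] F [-0.2  1.   1. ] open 0.0003 t 15.9
th 1.3 contact 0.0902829682307569 0.15179015569922186
shift cm [ 0.07  2.23 -3.89] rot [-0.2 -0.3 -0.4] | tcp now [ 0.494  -0.0116  0.1657] target [ 0.5343 -0.0172  0.1847] F [-0.2  1.   1. ] open 0.0003 t 15.9
th 1.45 contact 0.07631589853901045 0.15608813243697242
shift cm [ 0.08  3.13 -5.04] rot [-0.2 -0.3 -0.4] | tcp now [ 0.494  -0.0116  0.1657] target [ 0.5481 -0.0192  0.1889] F [-0.2  1.   1. ] open 0.0003 t 15.9
th 1.6 contact 0.06186338236719004 0.15825063471803885
shift cm [ 0.09  4.18 -6.05] rot [-0.2 -0.3 -0.4] | tcp now [ 0.494  -0.0116  0.1657] target [ 0.5624 -0.0213  0.1911] F [-0.2  1.   1. ] open 0.0003 t 15.9
[  2.7172 -47.4288 -59.3592  23.7851  -9.4746   6.7274]
```

View pics/side12z.png

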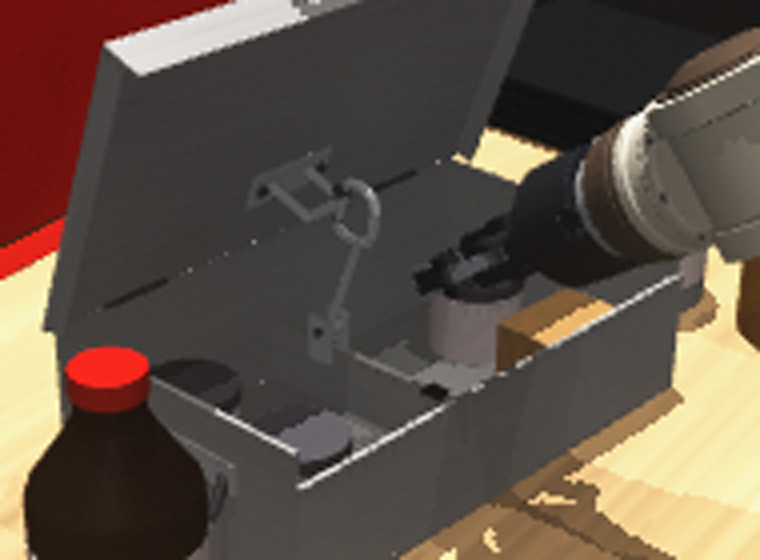

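View pics/wrist12.png

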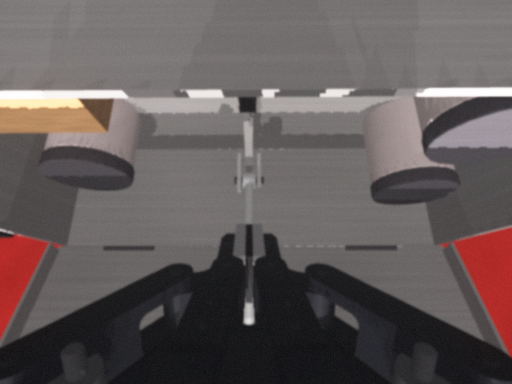

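Call:
{"fn": "arm_command", "kwargs": {
  "rows": [0.05,0.7,-1.2,0,0,0,-1,0.05,1.35,-2.3,0,0,0,-1,0.05,1.6,-2.8,0,0,0,-1,0.05,1.8,-3.2,0,0,0,-1,0.05,1.8,-3.2,0,0,0,-1]
}}

```text
time: 16.42
ee_pos: [0.5279, -0.0161, 0.1849]
tcp_rot: [-145.1, -0.0, 81.1]
wrist_force: [-1.1, 0.2, -0.4]
opening: 0.0001
```

```bash
python3 - <<'E'
from h import *
for th,g in [(1.2,0),(1.3,0),(1.45,0),(1.6,0)]: push(th,g)
c=snap('side','side13.png')
im=cv2.imread('pics/side13.png')[110:250,160:350]; cv2.imwrite('pics/side13z.png',cv2.resize(im,None,fx=4,fy=4,interpolation=cv2.INTER_CUBIC))
E
```

```text
th 1.2 contact 0.09916909304390961 0.1477842137940542
shift cm [-0.01  0.05  0.49] rot [ 0.1 -0.3 -0.4] | tcp now [ 0.5279 -0.0161  0.1849] target [ 0.5255 -0.0159  0.1806] F [-1.1  0.2 -0.4] open 0.0001 t 16.4167
th 1.3 contact 0.0902829682307569 0.15179015569922186
shift cm [-0.01  0.55 -0.35] rot [ 0.1 -0.3 -0.4] | tcp now [ 0.5279 -0.0161  0.1849] target [ 0.5343 -0.0172  0.1847] F [-1.1  0.2 -0.4] open 0.0001 t 16.4167
th 1.45 contact 0.07631589853901045 0.15608813243697242
shift cm [ 0.01  1.45 -1.5 ] rot [ 0.1 -0.3 -0.4] | tcp now [ 0.5279 -0.0161  0.1849] target [ 0.5481 -0.0192  0.1889] F [-1.1  0.2 -0.4] open 0.0001 t 16.4167
th 1.6 contact 0.06186338236719004 0.15825063471803885
shift cm [ 0.02  2.51 -2.5 ] rot [ 0.1 -0.3 -0.4] | tcp now [ 0.5279 -0.0161  0.1849] target [ 0.5624 -0.0213  0.1911] F [-1.1  0.2 -0.4] open 0.0001 t 16.4167
```

View pics/side13z.png

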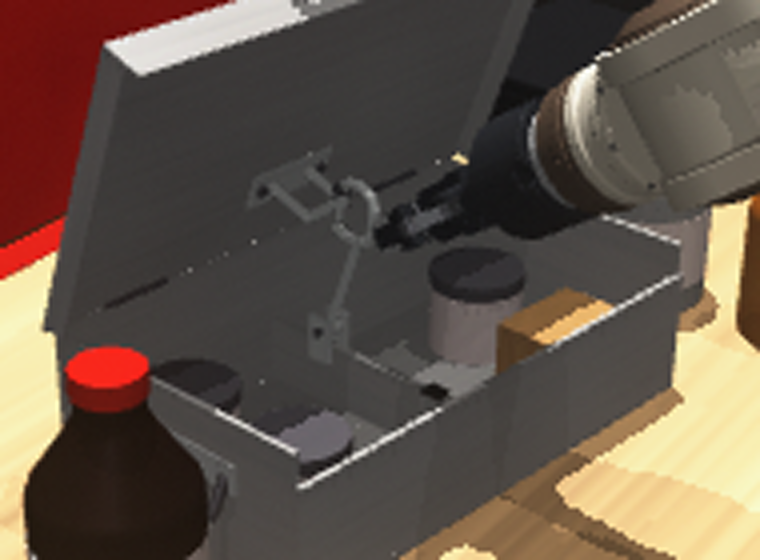

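Call:
{"fn": "arm_command", "kwargs": {
  "rows": [0,0.25,-0.2,0,0,0,-1,0,0.5,-0.35,0,0,0,-1,0,0.5,-0.35,0,0,0,-1]
}}

```text
time: 16.72
ee_pos: [0.5333, -0.017, 0.1831]
tcp_rot: [-145.0, -0.0, 81.1]
wrist_force: [1.0, 0.4, 0.2]
opening: -0.0002
```

Call:
{"fn": "arm_command", "kwargs": {
  "rows": [0,0.25,-0.2,0,0,0,-1,0,0.4,-0.35,0,0,0,-1,0,0.4,-0.35,0,0,0,-1]
}}

```text
time: 16.97
ee_pos: [0.5387, -0.0178, 0.1841]
tcp_rot: [-145.1, -0.0, 81.1]
wrist_force: [-3.8, 0.1, 2.6]
opening: 0.0001
```

```bash
python3 - <<'E'
from h import *
for th,g in [(1.3,0),(1.45,0),(1.6,0)]: push(th,g)
c=snap('side','side14.png')
im=cv2.imread('pics/side14.png')[130:220,200:300]; cv2.imwrite('pics/side14z.png',cv2.resize(im,None,fx=6,fy=6,interpolation=cv2.INTER_CUBIC))
E
```

```text
th 1.3 contact 0.0902829682307569 0.15179015569922186
shift cm [-0.   -0.39  0.21] rot [ 0.1 -0.3 -0.4] | tcp now [ 0.5387 -0.0178  0.1841] target [ 0.5343 -0.0172  0.1847] F [-3.8  0.1  2.6] open 0.0001 t 16.9667
th 1.45 contact 0.07631589853901045 0.15608813243697242
shift cm [ 0.01  0.5  -0.95] rot [ 0.1 -0.3 -0.4] | tcp now [ 0.5387 -0.0178  0.1841] target [ 0.5481 -0.0192  0.1889] F [-3.8  0.1  2.6] open 0.0001 t 16.9667
th 1.6 contact 0.06186338236719004 0.15825063471803885
shift cm [ 0.02  1.56 -1.95] rot [ 0.1 -0.3 -0.4] | tcp now [ 0.5387 -0.0178  0.1841] target [ 0.5624 -0.0213  0.1911] F [-3.8  0.1  2.6] open 0.0001 t 16.9667
```

View pics/side14z.png

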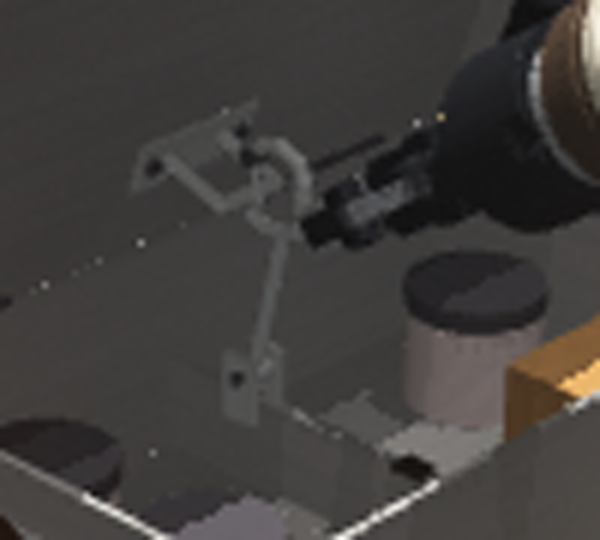

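Call:
{"fn": "arm_command", "kwargs": {
  "rows": [0,0.15,-0.3,0,0,0,-1,0,0.3,-0.55,0,0,0,-1,0,0.3,-0.55,0,0,0,-1]
}}

```text
time: 17.27
ee_pos: [0.5438, -0.0186, 0.1859]
tcp_rot: [-145.0, 0.0, 81.1]
wrist_force: [-4.1, 0.5, 2.1]
opening: 0.0001
```

Call:
{"fn": "arm_command", "kwargs": {
  "rows": [0,0.15,-0.2,0,0,0,-1,0,0.3,-0.4,0,0,0,-1,0,0.3,-0.4,0,0,0,-1]
}}

```text
time: 17.52
ee_pos: [0.5485, -0.0193, 0.1873]
tcp_rot: [-144.9, -0.0, 81.2]
wrist_force: [-3.7, 0.3, 1.0]
opening: -0.0
```

```bash
python3 - <<'E'
from h import *
for th,g in [(1.45,0),(1.6,0)]: push(th,g)
c=snap('side','side15.png')
im=cv2.imread('pics/side15.png')[130:220,200:300]; cv2.imwrite('pics/side15z.png',cv2.resize(im,None,fx=6,fy=6,interpolation=cv2.INTER_CUBIC))
E
```

```text
th 1.45 contact 0.07631589853901045 0.15608813243697242
shift cm [ 0.   -0.13 -0.12] rot [-0.1 -0.3 -0.4] | tcp now [ 0.5485 -0.0193  0.1873] target [ 0.5481 -0.0192  0.1889] F [-3.7  0.3  1. ] open -0.0 t 17.5167
th 1.6 contact 0.06186338236719004 0.15825063471803885
shift cm [ 0.02  0.93 -1.12] rot [-0.1 -0.3 -0.4] | tcp now [ 0.5485 -0.0193  0.1873] target [ 0.5624 -0.0213  0.1911] F [-3.7  0.3  1. ] open -0.0 t 17.5167
```

View pics/side15z.png

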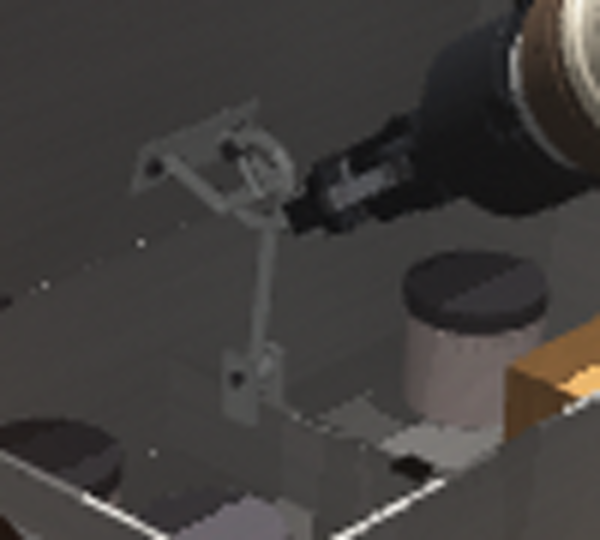

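The gate (the slanted bar) is being pressed in by the eye. I keep pushing, in small steps.

Call:
{"fn": "arm_command", "kwargs": {
  "rows": [0,0.2,-0.25,0,0,0,-1,0,0.35,-0.45,0,0,0,-1,0,0.35,-0.45,0,0,0,-1]
}}

```text
time: 17.82
ee_pos: [0.5538, -0.0201, 0.1887]
tcp_rot: [-144.9, 0.0, 81.2]
wrist_force: [-3.5, 1.2, -0.5]
opening: -0.0001
```

Call:
{"fn": "arm_command", "kwargs": {
  "rows": [0,0.15,-0.2,0,0,0,-1,0,0.25,-0.3,0,0,0,-1,0,0.25,-0.3,0,0,0,-1]
}}

```text
time: 18.07
ee_pos: [0.5578, -0.0208, 0.1905]
tcp_rot: [-145.0, -0.0, 81.1]
wrist_force: [-1.4, 0.4, 0.1]
opening: -0.0001
```

```bash
python3 - <<'E'
from h import *
for th,g in [(1.6,0)]: push(th,g)
c=snap('side','side16.png')
im=cv2.imread('pics/side16.png')[130:220,200:300]; cv2.imwrite('pics/side16z.png',cv2.resize(im,None,fx=6,fy=6,interpolation=cv2.INTER_CUBIC))
E
```

```text
th 1.6 contact 0.06186338236719004 0.15825063471803885
shift cm [ 0.02  0.34 -0.32] rot [ 0.  -0.3 -0.4] | tcp now [ 0.5578 -0.0208  0.1905] target [ 0.5624 -0.0213  0.1911] F [-1.4  0.4  0.1] open -0.0001 t 18.0667
```

View pics/side16z.png

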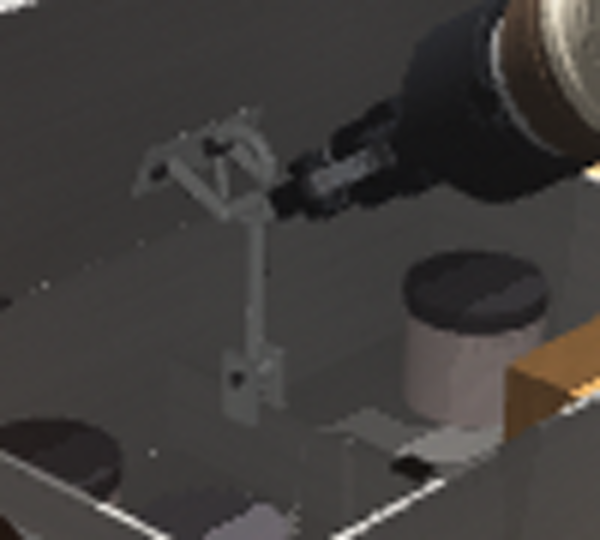

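Call:
{"fn": "arm_command", "kwargs": {
  "rows": [0,0.1,-0.15,0,0,0,-1,0,0.2,-0.25,0,0,0,-1,0,0.2,-0.25,0,0,0,-1]
}}

```text
time: 18.37
ee_pos: [0.5606, -0.0213, 0.1911]
tcp_rot: [-145.0, 0.0, 81.1]
wrist_force: [-6.9, 1.1, -0.3]
opening: -0.0002
```

Call:
{"fn": "arm_command", "kwargs": {
  "rows": [0,0.1,-0.1,0,0,0,-1,0,0.15,-0.15,0,0,0,-1,0,0.15,-0.15,0,0,0,-1]
}}

```text
time: 18.62
ee_pos: [0.5625, -0.0216, 0.1915]
tcp_rot: [-145.0, 0.0, 81.1]
wrist_force: [-7.7, 1.0, 0.4]
opening: -0.0001
```

```bash
python3 - <<'E'
from h import *
for th,g in [(1.6,0)]: push(th,g)
c=snap('side','side17.png')
im=cv2.imread('pics/side17.png')[130:220,200:300]; cv2.imwrite('pics/side17z.png',cv2.resize(im,None,fx=6,fy=6,interpolation=cv2.INTER_CUBIC))
E
```

```text
th 1.6 contact 0.06186338236719004 0.15825063471803885
shift cm [0.03 0.01 0.04] rot [-0.  -0.3 -0.4] | tcp now [ 0.5625 -0.0216  0.1915] target [ 0.5624 -0.0213  0.1911] F [-7.7  1.   0.4] open -0.0001 t 18.6167
```

View pics/side17z.png

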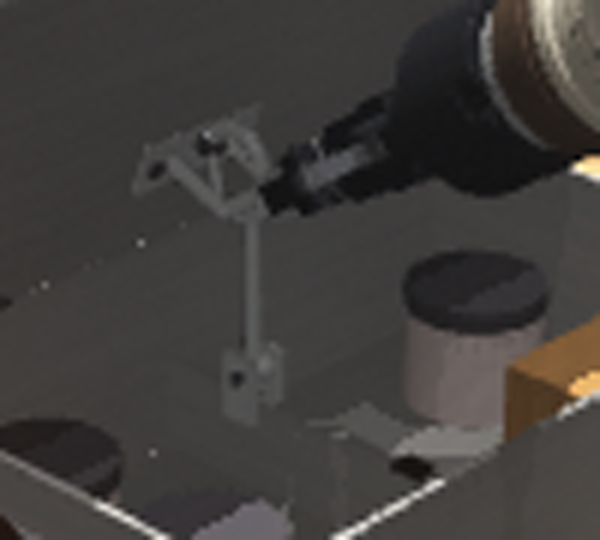

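Call:
{"fn": "arm_command", "kwargs": {
  "rows": [0,0.1,-0.1,0,0,0,-1,0,0.15,-0.12,0,0,0,-1,0,0.15,-0.12,0,0,0,-1]
}}

```text
time: 18.92
ee_pos: [0.5644, -0.0219, 0.1915]
tcp_rot: [-144.9, 0.0, 81.1]
wrist_force: [-10.4, 1.5, 1.7]
opening: -0.0
```

Call:
{"fn": "arm_command", "kwargs": {
  "rows": [0,0.1,-0.1,0,0,0,-1,0,0.15,-0.12,0,0,0,-1,0,0.15,-0.12,0,0,0,-1]
}}

```text
time: 19.17
ee_pos: [0.566, -0.0221, 0.1915]
tcp_rot: [-144.9, 0.0, 81.1]
wrist_force: [-19.6, 2.0, 4.5]
opening: -0.0
```

Resistance has stiffened to about 20 N, so the eye seems to be against the hook's back. I'll back off and look.

Call:
{"fn": "arm_command", "kwargs": {
  "rows": [0,-0.5,0.4,0,0,0,-1,0,-2,1.5,0,0,0,-1,0,-5,3,0,0,0,-1,0,-8,3,0,0,0,-1,0,-9,2,0,0,0,-1,0,-9,2,0,0,0,-1]
}}

```text
time: 19.67
ee_pos: [0.4934, -0.0078, 0.2312]
tcp_rot: [-144.9, 0.0, 81.1]
wrist_force: [0.1, -0.4, 2.5]
opening: 0.0001
```

```bash
python3 - <<'E'
from h import *
print(pose()[0],pose()[2]['wrist_force'],pose()[2]['time'])
c=snap('side','side18.png')
for t in ['hook_seat','eye','hook_end','lid_handle','hook_back']: print(t,[(d['location'],d['conf']) for d in models.spot_point(t,'side')[:1]])
print('eye exp',proj(c,ch(.0517,.1465)),'handle',proj(c,ch(.087,.349)))
for th in [1.5,1.55,1.6,1.65]:
    f=lambda l,o: proj(c,ch(.0547+l*np.cos(th)-o*np.sin(th),.061+l*np.sin(th)+o*np.cos(th))).round(1)
    print(th,'end',f(.111,.012),'seat',f(.085,.003),'back',f(.097,-.006))
im=cv2.imread('pics/side18.png')[140:205,205:295]; cv2.imwrite('pics/side18z.png',cv2.resize(im,None,fx=8,fy=8,interpolation=cv2.INTER_CUBIC))
c=snap('wrist','wrist18.png')
E
```

```text
[ 0.4934 -0.0078  0.2312] [ 0.1154 -0.4207  2.4982] 19.6667
hook_seat [([238.5, 160.1], 0.53)]
eye [([240.9, 162.0], 0.63)]
hook_end [([237.2, 152.4], 0.56)]
lid_handle [([252.4, 89.3], 0.87)]
hook_back [([244.4, 161.0], 0.75)]
eye exp [240.6498 161.4715] handle [251.6029  87.4763]
1.5 end [240.4 152.1] seat [242.3 162.3] back [245.1 159.5]
1.55 end [238.8 151.6] seat [241.1 161.8] back [243.7 158.7]
1.6 end [237.3 151.2] seat [240.  161.4] back [242.4 158.1]
1.65 end [235.7 150.9] seat [238.8 161.1] back [241.  157.5]
```

View pics/side18z.png

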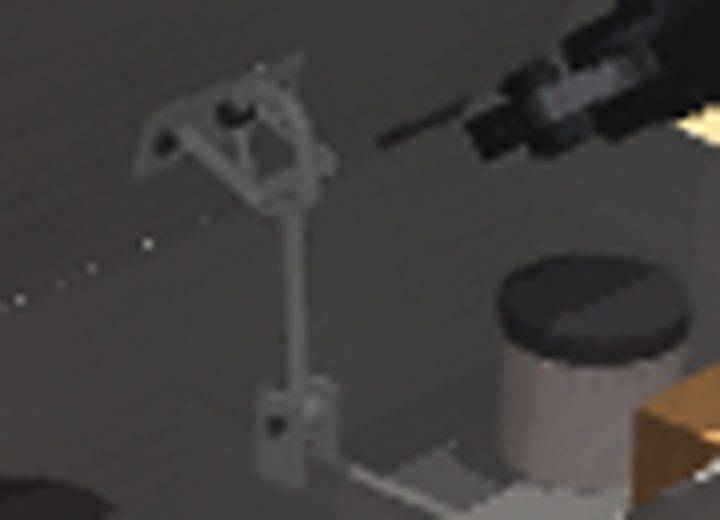

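View pics/wrist18.png

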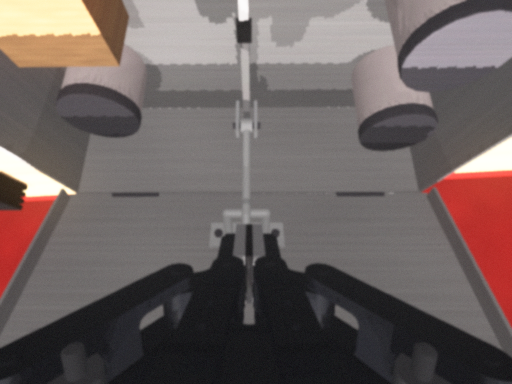

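```bash
python3 - <<'E'
from h import *
Rg=R.from_euler('z',-35,degrees=True).as_matrix()@Rt(30,1)
rel(Rg,ch(.055,.165),.19)
E
```

```text
shift cm [ 9.17 -1.25 -3.18] rot [-5.2 18.6 28.9] | tcp now [ 0.4926 -0.0083  0.227 ] target [0.515  0.0811 0.26  ] F [-0.3 -0.7 -0.5] open 0.0002 t 20.0167
```

Call:
{"fn": "arm_command", "kwargs": {
  "rows": [2,-1.2,-1,-1,4,6,-1,4,-1.2,-1.6,-2,8,12,-1,6,-1.2,-2.2,-3,12,18,-1,8,-1.2,-2.8,-4,16,24,-1,9.2,-1.2,-3.2,-5.2,18.6,28.9,-1,9.2,-1.2,-3.2,-5.2,18.6,28.9,-1,9.2,-1.2,-3.2,-5.2,18.6,28.9,-1]
}}

```text
time: 20.6
ee_pos: [0.5165, 0.0833, 0.2589]
tcp_rot: [-150.0, 0.2, 46.8]
wrist_force: [0.1, -0.1, 0.2]
opening: 0.0
```

```bash
python3 - <<'E'
from h import *
c=snap('wrist','wrist19.png'); print(proj(c,ch(.0517,.1465)),pose()[2]['wrist_force'])
E
```

```text
[246.9253 167.3394] [-0.4675 -0.0133 -0.1412]
```

View pics/wrist19.png

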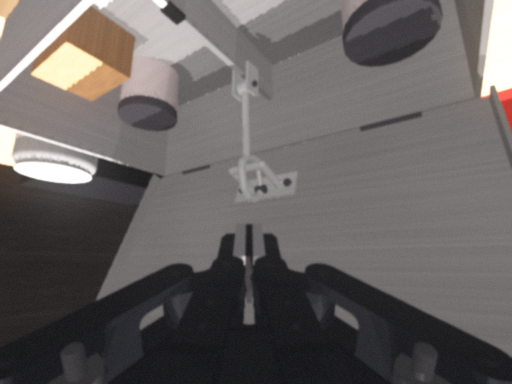

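```bash
python3 - <<'E'
from h import *
im=cv2.imread('pics/wrist19.png')[140:220,210:310]; im=cv2.convertScaleAbs(im,alpha=1.3); cv2.imwrite('pics/w19z.png',cv2.rotate(cv2.resize(im,None,fx=7,fy=7,interpolation=cv2.INTER_CUBIC),cv2.ROTATE_180))
E
```

```text
(no output)
```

View pics/w19z.png

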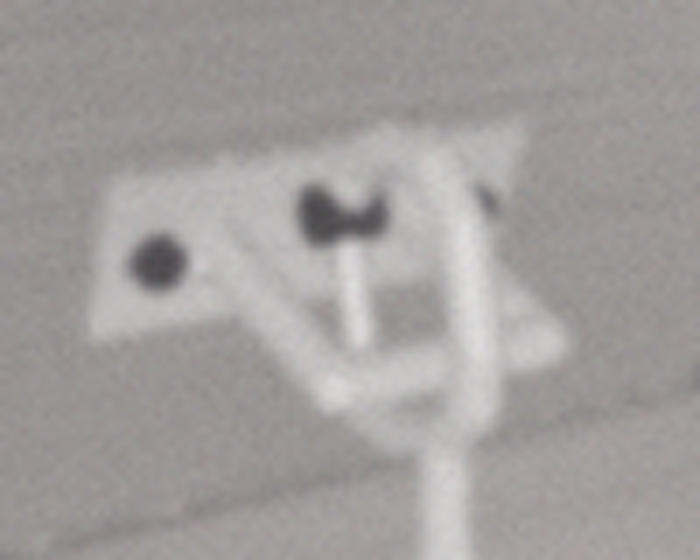

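```bash
python3 - <<'E'
from h import *
for n in ['side','scene']:
    c=snap(n,n+'20.png')
    for t in ['jug_mid','jar_mid','can_mid','lid_handle']: print(n,t,[(d['location'],d['conf']) for d in models.spot_point(t,n)[:1]])
print(pose()[2]['time'],bot.job_done())
E
```

```text
side jug_mid [([191.4, 239.1], 0.85)]
side jar_mid [([363.2, 170.4], 0.57)]
side can_mid [([319.7, 165.4], 0.57)]
side lid_handle []
scene jug_mid [([360.9, 212.0], 0.98)]
scene jar_mid [([163.5, 121.1], 0.62)]
scene can_mid []
scene lid_handle [([233.0, 120.2], 0.84)]
the job is handed in; nothing more can be done
21.15 None
```

The chest is open with its lid at the stop, and the stay is clipped onto the eye. I handed the job in at about 21 s of the 72 s allowed.

**What I did**
- **Lid:** I gripped the bow handle and eased the lid up in about 4 s. At the stop the force rose to 30 N with no further motion. I took the load off and let go, and the lid held.
- **Stay:** I pinched the hook end, flipped the stay up to about 1.15 rad and released it. Then I pushed the hook's back with closed fingertips. The force stayed around 4 N and dropped to 1.4 N as the gate let the eye through. I pressed on until it stiffened at about 20 N, then backed off.

**Last checks**
- **Clip:** In the close-up from the wrist camera, the eye's bar lies inside the hook, with the gate straight and shut behind it. The stay stands at about 1.6 rad and did not spring back after I let go.
- **Lid position:** The handle was within about 1–2 px of where it should be at the stop in the scene camera. In the last side picture the network did not find it; one taken just after clipping agreed to within 2 px.
- **Bystanders:** The arm never went near them. The networks found the jug and jar within about 7 px of where they were at the start, which is their usual scatter. The can showed unmoved in the side view; it was not found in the last scene view.
- **Contact:** The wrist force read zero before hand-in, so the robot was touching nothing.

**Less smooth moments:** While lifting the lid, the wrist force reached about 35 N because my arc was a few millimetres too tight. I corrected that on the way. I saw no sign of the eye bending, but I could not measure it directly.

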